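Hold a specimen block in the corner of the contact fixture

ROBOT

A 6-joint arm with a two-finger parallel gripper is mounted at the origin on a cart in front of the work surface, level with it; the furniture and walls round the work are solid. World frame = base frame: x ahead of the robot, y to its left, z up, the work surface at z = 0. Lengths are in m, angles in rad, forces in N, time in s.
With the tool pointing down it reaches from about 0.4 to 0.925 m from the base axis. Payload 3.4 kg.
Tool frame: the origin (TCP) lies at the very end of the fingers, on their centre line; the grasp point (between the pads) lies 19 mm behind it (grip_depth is the distance from the TCP to the grasp point, in m); z points along the fingers, y is the line along which they close (so a half turn about z gives the same grasp; the last joint's range is limited). The gripper opens to 85 mm and grips with 20 to 120 N. Pads are 22 mm wide; open, the fingers measure 114 mm over their backs; the gripper's body (76 mm by 85 mm) begins 54 mm behind the grasp point. The pads swing forward as they close: fully open they stand 13 mm farther back than shut.
Start: joints at [1.079, 0.307, 1.506, -0, 1.328, -0.073], TCP at [0.234, 0.525, 0.231] pointing down, gripper open.
Joint ranges: [-3.12, 3.12], [-1.05, 2.28], [0.14, 2.33], [-1.42, 4.57], [0.1, 2.73], [-2.68, 2.68]. Speed limits (rad/s): [2.57, 2.57, 3.14, 3.14, 3.14, 3.14].

INTERFACE

Orientations are given as a 3x3 rotation matrix whose columns are the frame's x, y, z axes.
In Python, from plant import observe, grab_frame, camera_params, finish_job, boxes_of, trace, grip_depth gives the robot as it stands.
- The arm moves only by the shell command python3 -m inch 'ROWS'. ROWS is a JSON object whose one key "steps" holds a list of rows, each an object with "translation": the shift along the tool's x, y, z in mm, a list of three; "delta_rot": the turn, a rotation vector about the tool's x, y, z in rad, a list of three; "gripper": the finger opening in mm, from 0 to 85.4. In form: {"steps": [{"translation": [tx, ty, tz], "delta_rot": [wx, wy, wz], "gripper": gripper}, ...]}. A call has exactly 10 rows; each row is the pose to reach, as a shift and turn from the pose commanded when the call began, along the tool's axes at that moment; what a row does not reach only later rows make up. A row lasts 1/10 s, in which the tool goes at most 50 mm and 8.59 degrees, less where a joint would pass 70% of its speed; a pose out of reach is approached as far as the arm can. A call with a gripper value outside its range is refused whole. The fingers move at their own pace and stop on an object; the grip force is fixed at half the most. Time passes only in rows, so rows that repeat a pose let the fingers close, or fill a call up. It gives the time, the measured TCP pose, the force, the opening and the grip force at its end, in the units of the state.
- observe(): the state, without advancing time (a new reading comes with each control period).
- grab_frame(name): name is "side" or "top" or "wrist"; returns (picture, depth): 480x640x3 uint8, red, green, blue; 480x640 float32, m along the optical axis (not along the pixel's ray), 0 where there is no reading.
- camera_params(name): a dict with "fovy" (degrees; the focal length in pixels is half the picture's height over the tangent of half this angle, whatever the lens; pixels are square), "cx", "cy" (the principal point, pixels), "dist_coeffs" ([k1, k2, p1, p2, k3] as OpenCV has them; the pictures are not rectified), "view" (4x4, takes a point from world to camera coordinates). Camera axes: x right, y down, z forward; pixel columns grow to the right and rows downward; lengths in m; the calibration is good to about 2 mm. A picture is of the moment at which its call begins: read the wrist's pose just before it. camera_params takes no time and is no camera call; for the wrist camera it gives the pose at the moment of the call.
- finish_job(): hands the job in; it is judged then, once.
Trained networks look in the newest picture that a camera, given by its name, has taken for a name from the list of things; names that differ only in an ending like _2 or _b are one class to them, and where a whole thing is asked for, a point or a joint stands for the part that bears it (a point fixed in the world has none). Each returns a list of dicts, best first, with "conf" (0 to 1); they miss things now and then, are a little off and sometimes report something else, mostly with a low value. They report only what shows in the picture. A call takes as long as a camera call. They do not tell look-alikes from the thing itself.
- boxes_of(camera, target): "position" ([x, y, z] in m, in world coordinates, good to about 4 mm: the middle of the surface that is visible of it).
- trace(camera, target): "pixels" (480x640 bool, what is visible of it).
The state is a dict: "clock": time; "q": joint angles; "qd": joint speeds; "tau": joint torques, N m; "ee_pos": TCP position; "tcp_rot": TCP orientation; "wrist_force": force on the tool from outside, world axes, zero at the start; "torque": the same for the moment, N m; "finger_gap": opening from 0.0 (shut) to 1.0 (fully open); "finger_force": force on a finger pad.
Only numpy, scipy, OpenCV 4.12 (cv2) and the standard library are available. Lean on these libraries where they do the work, as an engineer would, in place of code of your own. Each camera call takes 0.05 s, during which the arm holds its last target. There are 200 camera calls.

TASK

The aluminium specimen block on the bench has to be read in the two-pin contact fixture. First shut the lid of the blue specimen case, so that the blocks left in it stay clean and dry. Then stand the block upright on the fixture's white plate and press it into the corner, flat against both fences at once with both sprung brass pins pushed in; the pins push it off again if it is let go, so finish with the robot still holding it pressed there, and leave the other things on the bench alone.

Things in the scene. Friction and masses are not known exactly. Their poses are not given: they have to be found in the camera images.
- block: the loose machined grey aluminium specimen block, 56 (its x) x 38 (its y) x 50 mm tall (its z), 0.23 to 0.37 kg, a milled slot 12 mm wide, 6 mm deep along x in its top; origin at the centre of its underside. It starts standing upright on the bench, in front of the case and left of the fixture. Either of its side faces may go to either fence.
- fixture: contact fixture, fixed: slippery white plastic plate, top 12 mm above the bench, x -72 to +42, y -22 to +75 mm, with two grey fences at right angles and a grey readout (34 mm high) behind the far one. Origin on the bench under the inner corner of the fences: far fence face = plane x 0, side fence face = plane y 0; the seated block lies at x < 0, y > 0; open on the -x and +y sides
- corner (a point): the inner corner of the fences at the height of the plate's top face (12 mm above the fixture's origin), axes as fixture: push the block along +x to meet the far fence, along -y to meet the side fence
- far_fence: slippery grey plastic fence 64 mm long, 22 mm high above the plate (top 34 mm above the bench), 14 mm thick, its face toward -x of the fixture; origin at the foot of the middle of its face
- side_fence: slippery grey plastic fence 60 mm long, 22 mm high above the plate, 14 mm thick, its face toward +y of the fixture; origin at the foot of the middle of its face
- far_pin (a joint): sprung brass contact pin in the far fence, 19 mm from the corner, 11 mm above the plate: travel in m, 0 = standing 4 mm out of the fence face, 0.004 = pushed flush; about 0.7 N to start, 2 N when flush
- side_pin (a joint): the same pin in the side fence, 19 mm from the corner, 11 mm above the plate: 0 = standing 4 mm out, 0.004 = pushed flush
- case: blue plastic specimen case, fixed to the bench, 76 (x) x 150 (y) x 62 mm high without the lid; origin under its centre, the lid's hinge along its far (+x) edge; two more aluminium blocks stand inside, the middle pocket is empty
- lid (a joint): hinge angle of the case's lid in rad: 0 = shut, grows as it opens, about 1.57 = upright, larger = leaning back; a stiff friction hinge (about 0.07 N m, so about 1 N at the free edge): it stays where it is left
- lid_hinge (a point): middle of the lid's hinge line, 62 mm above the bench, axes as case: y runs along the hinge
- lid_edge (a point): middle of the lid's free edge on its outer face (the face that is on top when shut and looks away from the robot when open). The lid is 152 mm wide along the hinge and 84 mm deep from hinge to edge; its outer face lies 14 mm off the hinge line, so shut it is level, 76 mm above the bench
- timer: white bench timer 62 x 62 x 22 mm, loose bystander
- dropper_br: small brown bottle with black cap, 44 mm across, 85 mm tall, loose bystander
- spatula: steel spatula with wooden grip, 172 mm long, loose bystander
- weighing_bottle1: small glass weighing bottle, 48 mm across, 44 mm tall, loose bystander
- tweezers: steel tweezers, 157 mm long, loose bystander
Not all that is in view belongs to the job. Several things have the shape of the fixture; the one meant has the colours described above.

How it is judged:
On the way:
1. the lid of the specimen case is shut while the block is not yet in the corner (value of joint lid below 0.06 rad and value of joint each of far_pin, side_pin below 0.001 m), for 0.2 s.
At the end, for the whole second after the job is handed in: Lid shut (0.06 rad); block upright (0.06 rad) on the fixture's plate (within 4 mm), square to the fences (0.05 rad), pressing each fence with over 1 N, both pins in by 3 of their 4 mm, at rest, the fingers still on it with over 1 N (value of joint lid below 0.06 rad and contact force between block and far_fence above 1 N and contact force between block and side_fence above 1 N and value of joint each of far_pin, side_pin above 0.003 m and (angle between the x axis of block and the x axis of fixture, either way round below 0.05 rad or angle between the x axis of block and the y axis of fixture, either way round below 0.05 rad) and angle between block's own z axis and vertical below 0.06 rad and z of block in the frame of corner between -0.003 and 0.004 m and contact force between the fingers and block above 1 N and linear speed of block below 0.01 m/s); the arm keeps its last pose, push and grip.
It fails at once if a bystander is shifted by more than 3 cm (distance of any of timer, dropper_br, spatula, tweezers, weighing_bottle1 from where it was at the start of the episode above 0.03 m).
It also fails if it takes over 64 s, if anything falls off the work surface, if the arm or the gripper's body presses on something with over 40 N, if the wrist force passes 120 N, or if a joint passes its speed limit or range.

## Working session

There is one attempt and no reset: what is moved stays moved. The work goes in short steps, Python scripts to look and compute and a shell command to move; the robot and the scene stay as the last step left them, time stands still between calls to the robot, and variables do not carry over. Pictures are saved under pics/ and viewed, at most 10 in all, crops included, and the job is handed in when it is done.

```bash
ls; mkdir -p pics; cat > h.py <<'E'
import numpy as np, cv2
from plant import observe, grab_frame, camera_params, finish_job, boxes_of, trace, grip_depth
def K(c):
    f=240/np.tan(np.radians(c["fovy"])/2); return np.array([[f,0,c["cx"]],[0,f,c["cy"]],[0,0,1.]])
def cloud(name,depth,mask=None):
    c=camera_params(name)
    v,u=np.nonzero((depth>0)&(mask if mask is not None else True))
    p=cv2.undistortPoints(np.c_[u,v].astype(np.float64)[:,None],K(c),np.array(c["dist_coeffs"]))[:,0]
    z=depth[v,u]; P=np.c_[p*z[:,None],z]; V=np.array(c["view"])
    return (P-V[:3,3])@V[:3,:3], u,v
def save(n,img): cv2.imwrite(f"pics/{n}.png",img[...,::-1])
E
python3 - <<'E'
from h import *
o=observe();print(o,grip_depth)
a,_=grab_frame("top"); 
for t in ["block","fixture","corner","far_fence","side_fence","case","lid","lid_edge","timer","dropper_br","spatula","weighing_bottle1","tweezers"]:
    try:
        print(t,[(np.round(b["position"],3).tolist(),round(b["conf"],2)) for b in boxes_of("top",t)])
    except Exception as e: print(t,e)
b,_=grab_frame("side")
save("top0",a);save("side0",b)
E
```

```text
pics
{'clock': 0.0, 'q': array([ 1.07852603e+00,  3.07531555e-01,  1.50770596e+00, -7.23966458e-07,
        1.32838176e+00, -7.34981752e-02]), 'qd': array([-0.00134156, -0.00137661, -0.0008523 , -0.00134389, -0.00038059,
       -0.00147159]), 'tau': array([-1.75415007e-04, -4.57545555e+01, -2.51920438e+01, -2.12155478e-04,
        1.31106935e-02, -1.55464654e-06]), 'ee_pos': array([0.23350166, 0.5246748 , 0.23039248]), 'tcp_rot': array([[-9.13588933e-01,  4.06637855e-01, -9.57218798e-04],
       [ 4.06638954e-01,  9.13587199e-01, -1.78631773e-03],
       [ 1.48118429e-04, -2.02120256e-03, -9.99997946e-01]]), 'wrist_force': array([-0.02703589, -0.25750828,  0.26800224]), 'torque': array([-0.02214471,  0.00714655,  0.01151813]), 'finger_force': 0.0, 'finger_gap': 1.0030883863358357} 0.0187
block [([0.397, 0.215, 0.051], 0.71), ([0.726, 0.274, 0.06], 0.31)]
fixture [([0.331, 0.519, 0.015], 0.81), ([0.47, 0.063, 0.016], 0.67)]
corner [([0.337, 0.529, 0.011], 0.71), ([0.471, 0.06, 0.011], 0.58)]
far_fence [([0.484, 0.087, 0.032], 0.65), ([0.344, 0.545, 0.037], 0.49)]
side_fence [([0.338, 0.48, 0.031], 0.47)]
case [([0.504, 0.349, 0.057], 0.57)]
lid [([0.53, 0.377, 0.139], 0.98), ([0.505, 0.348, 0.06], 0.28)]
lid_edge [([0.535, 0.369, 0.146], 0.81)]
timer [([0.646, 0.214, 0.013], 0.73)]
dropper_br [([0.724, 0.27, 0.063], 0.61)]
spatula [([0.274, 0.341, 0.006], 0.56)]
weighing_bottle1 [([0.695, 0.365, 0.031], 0.64)]
tweezers [([0.66, 0.332, 0.008], 0.64)]
```

View pics/top0.png

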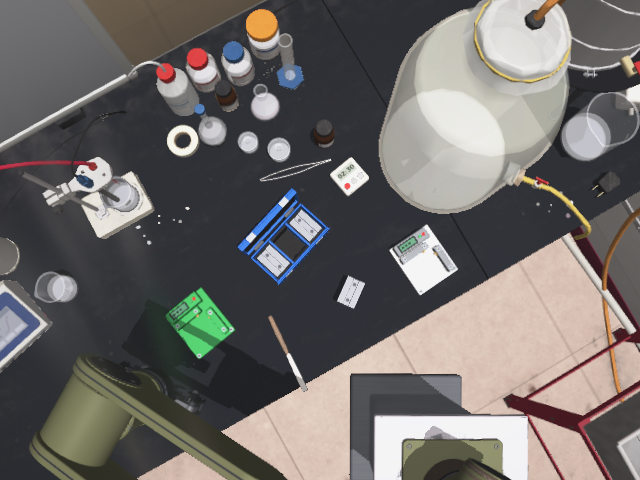

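View pics/side0.png

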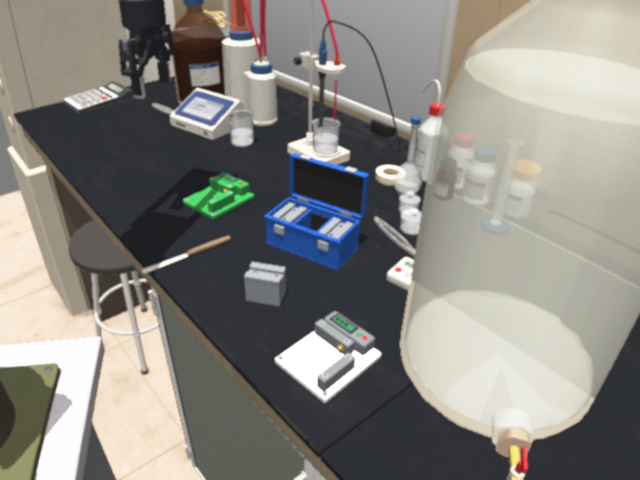

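The top view shows the white fixture at (423,260), the block at (350,291) and the case at (284,240), with its lid standing about upright along its far edge. There is a green decoy at (200,323). The glass carboy at (470,110) stands beyond the fixture. Next I'll measure the poses.

```bash
python3 - <<'E'
from h import *
img,d=grab_frame("top")
P,u,v=cloud("top",d); rgb=img[v,u].astype(int)
np.savez("top.npz",P=P,rgb=rgb,u=u,v=v)
def rect(m,n):
    q=(P[m][:,:2]*1000).astype(np.float32); r=cv2.minAreaRect(q); print(n,m.sum(),np.round(r[0],1),np.round(r[1],1),round(r[2],2),"z med",np.round(np.median(P[m][:,2]),4)); 
    print(np.round(cv2.boxPoints(r),1).tolist())
near=lambda x,y,r:np.hypot(P[:,0]-x,P[:,1]-y)<r
sat=rgb.max(1)-rgb.min(1)
rect(near(.397,.215,.06)&(P[:,2]>.035)&(P[:,2]<.06),"block")
f=near(.47,.063,.11)
rect(f&(P[:,2]>.006)&(P[:,2]<.017)&(rgb.min(1)>170),"plate")
rect(f&(P[:,2]>.027)&(P[:,2]<.04),"fences+readout")
g=f&(P[:,2]>.027)&(P[:,2]<.04)
n,l,st,c=cv2.connectedComponentsWithStats((np.bincount((v*640+u)[g],minlength=480*640)>0).reshape(480,640).astype(np.uint8))
L=l[v,u]
for i in range(1,n):
    if st[i,4]>30: rect(g&(L==i),f"comp{i}")
blue=near(.51,.35,.13)&(rgb[:,2]>rgb[:,0]+60)
rect(blue&(P[:,2]>.05)&(P[:,2]<.07),"case rim")
m=blue&(P[:,2]>.08); rect(m,"lid"); print(P[m].min(0),P[m].max(0))
h=m&(P[:,2]>P[m][:,2].max()-.012); rect(h,"lid top")
s,ds=grab_frame("side"); P2,u2,v2=cloud("side",ds); r2=s[v2,u2].astype(int)
np.savez("side.npz",P=P2,rgb=r2,u=u2,v=v2)
P=P2;rgb=r2
rect(near(.397,.215,.06)&(P[:,2]>.045)&(P[:,2]<.055),"block side")
rect(near(.47,.063,.11)&(P[:,2]>.006)&(P[:,2]<.017)&(rgb.min(1)>170),"plate side")
m=near(.53,.37,.13)&(P[:,2]>.085)&(rgb[:,2]>rgb[:,0]+60); rect(m,"lid side");print(P[m].min(0),P[m].max(0))
E
```

```text
block 533 [402.1 212.7] [38.  56.1] 66.66 z med 0.049
[[368.79998779296875, 206.3000030517578], [420.29998779296875, 184.10000610351562], [435.3999938964844, 219.0], [383.8999938964844, 241.1999969482422]]
plate 1452 [473.4  60.2] [113.4  97.4] 34.51 z med 0.0123
[[399.1000061035156, 68.0999984741211], [454.20001220703125, -12.100000381469727], [547.7000122070312, 52.20000076293945], [492.6000061035156, 132.39999389648438]]
fences+readout 896 [516.6  57.7] [128.8 122.2] 81.97 z med 0.0344
[[447.0, 2.4000000953674316], [568.0999755859375, -14.600000381469727], [586.0999755859375, 112.9000015258789], [465.0, 130.0]]
comp1 31 [573.8  44.1] [45.3  2.7] 79.01 z med 0.0326
[[568.2000122070312, 22.200000762939453], [570.9000244140625, 21.700000762939453], [579.5, 66.0999984741211], [576.7999877929688, 66.5999984741211]]
comp2 656 [499.2  82.9] [44.5 79.5] 34.24 z med 0.0345
[[458.5, 103.19999694824219], [503.20001220703125, 37.5], [540.0, 62.5], [495.20001220703125, 128.1999969482422]]
comp3 209 [474.4  21.4] [60.  15.8] 33.35 z med 0.0341
[[445.0, 11.5], [453.70001220703125, -1.70000004768
[... 753 characters left out ...]
296875]]
block side 572 [402.  211.9] [41.  56.9] 66.69 z med 0.0498
[[367.79998779296875, 204.3000030517578], [420.1000061035156, 181.8000030517578], [436.29998779296875, 219.39999389648438], [384.0, 242.0]]
plate side 2839 [471.9  59.5] [113.8  98.1] 34.94 z med 0.0127
[[397.1000061035156, 67.0999984741211], [453.29998779296875, -13.300000190734863], [546.5999755859375, 51.79999923706055], [490.3999938964844, 132.3000030517578]]
lid side 540 [531.1 373.7] [ 17.3 154.6] 49.0 z med 0.1442
[[467.1000061035156, 417.8999938964844], [583.7999877929688, 316.5], [595.0999755859375, 329.5], [478.3999938964844, 430.8999938964844]]
[0.47087534 0.31719312 0.08512931] [0.59154945 0.42780375 0.14941781]
```

```bash
python3 -m inch '{"steps":[{"translation":[-40,3,0],"delta_rot":[0,0,-0.14],"gripper":0},{"translation":[-80,6,0],"delta_rot":[0,0,-0.28],"gripper":0},{"translation":[-120,9,0],"delta_rot":[0,0,-0.42],"gripper":0},{"translation":[-160,12,0],"delta_rot":[0,0,-0.56],"gripper":0},{"translation":[-200,15,0],"delta_rot":[0,0,-0.70],"gripper":0},{"translation":[-240,18,0],"delta_rot":[0,0,-0.84],"gripper":0},{"translation":[-280,20,0],"delta_rot":[0,0,-0.98],"gripper":0},{"translation":[-320,22,0],"delta_rot":[0,0,-1.12],"gripper":0},{"translation":[-346,22,0],"delta_rot":[0,0,-1.26],"gripper":0},{"translation":[-346,22,0],"delta_rot":[0,0,-1.262],"gripper":0}]}'
python3 - <<'E'
from h import *
o=observe();print(o["ee_pos"],o["tcp_rot"])
d=np.load("side.npz");P=d["P"]
for nm in("side.npz","top.npz"):
    P=np.load(nm)["P"]
    R=np.array([[.823,.568],[-.568,.823]]); q=(P[:,:2]-[.5005,.0465])@R.T
    m=(P[:,2]>.06)&(P[:,2]<.4)&(np.hypot(q[:,0],q[:,1])<.3)
    for zlo in(.06,.12,.2):
        k=m&(P[:,2]>zlo)&(P[:,2]<zlo+.08)&(P[:,1]<.12); 
        if k.any(): i=np.argsort(np.hypot(P[k][:,0]-.48,P[k][:,1]-.05))[:3]; print(nm,zlo,k.sum(),P[k][i].round(3).tolist())
E
```

```text
clock: 1.85
ee_pos: [0.5628, 0.4026, 0.2307]
tcp_rot: [[-0.666, -0.746, 0.002], [-0.746, 0.666, -0.001], [-0.001, -0.002, -1.0]]
wrist_force: [-0.2, -0.9, -0.3]
finger_gap: 0.003
finger_force: 0.0
[0.56278641 0.4026448  0.23068109] [[-6.66335250e-01 -7.45650288e-01  1.72719840e-03]
 [-7.45652039e-01  6.66335132e-01 -7.26386568e-04]
 [-6.09262619e-04 -1.77190598e-03 -9.99998245e-01]]
side.npz 0.06 10328 [[0.57, 0.038, 0.134], [0.57, 0.037, 0.14], [0.57, 0.035, 0.128]]
side.npz 0.12 11747 [[0.57, 0.038, 0.134], [0.569, 0.031, 0.152], [0.569, 0.034, 0.145]]
side.npz 0.2 14823 [[0.569, 0.035, 0.201], [0.57, 0.036, 0.266], [0.57, 0.038, 0.245]]
top.npz 0.06 808 [[0.571, 0.038, 0.096], [0.571, 0.038, 0.118], [0.57, 0.033, 0.132]]
top.npz 0.12 839 [[0.571, 0.037, 0.151], [0.571, 0.039, 0.198], [0.571, 0.042, 0.176]]
top.npz 0.2 1054 [[0.57, 0.036, 0.22], [0.57, 0.033, 0.204], [0.571, 0.037, 0.217]]
```

```bash
python3 -m inch '{"steps":[{"translation":[0,0,50],"delta_rot":[0,0,0],"gripper":0},{"translation":[0,0,95],"delta_rot":[0,0,0],"gripper":0},{"translation":[5,0,100],"delta_rot":[0,0,0],"gripper":0},{"translation":[20,0,99],"delta_rot":[0,0,0],"gripper":0},{"translation":[32,0,98],"delta_rot":[0,0,0],"gripper":0},{"translation":[42,0,97.5],"delta_rot":[0,0,0],"gripper":0},{"translation":[51,0,97.5],"delta_rot":[0,0,0],"gripper":0},{"translation":[62,0,99],"delta_rot":[0,0,0],"gripper":0},{"translation":[72,0,102],"delta_rot":[0,0,0],"gripper":0},{"translation":[72,0,102],"delta_rot":[0,0,0],"gripper":0}]}'
python3 - <<'E'
from h import *
o=observe();V=np.array(camera_params("wrist")["view"]);c=-V[:3,:3].T@V[:3,3]
print("cam in tool",o["tcp_rot"].T@(c-o["ee_pos"]))
a,d=grab_frame("side");save("side1",a[100:340,200:520])
P,u,v=cloud("side",d);rgb=a[v,u].astype(int)
m=(np.hypot(P[:,0]-.50,P[:,1]-.34)<.14)&(rgb[:,2]>rgb[:,0]+60)&(P[:,2]>.08)
q=(P[m][:,:2]-[.5217,.3632])@np.array([[.666,-.746],[.746,.666]]);print(np.c_[q,P[m][:,2]].min(0),np.c_[q,P[m][:,2]].max(0))
E
```

```text
clock: 2.85
ee_pos: [0.5092, 0.3492, 0.129]
tcp_rot: [[-0.665, -0.747, -0.002], [-0.747, 0.665, -0.002], [0.003, 0.0, -1.0]]
wrist_force: [0.2, 0.0, 0.4]
finger_gap: -0.002
finger_force: 0.0
cam in tool [ 0.07680662  0.00048165 -0.1419708 ]
[-0.0460124  -0.07735478  0.0806249 ] [0.00637936 0.07768915 0.13779366]
```

View pics/side1.png

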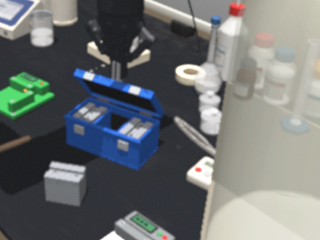

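```bash
python3 -m inch '{"steps":[{"translation":[9.5,0,5],"delta_rot":[0,0,0],"gripper":0},{"translation":[18,0,11],"delta_rot":[0,0,0],"gripper":0},{"translation":[26,0,18],"delta_rot":[0,0,0],"gripper":0},{"translation":[33,0,26.5],"delta_rot":[0,0,0],"gripper":0},{"translation":[38,0,36],"delta_rot":[0,0,0],"gripper":0},{"translation":[41.5,0,44.5],"delta_rot":[0,0,0],"gripper":0},{"translation":[43,0,49],"delta_rot":[0,0,0],"gripper":0},{"translation":[44,0,52],"delta_rot":[0,0,0],"gripper":0},{"translation":[44,0,53.5],"delta_rot":[0,0,0],"gripper":0},{"translation":[44,0,53.5],"delta_rot":[0,0,0],"gripper":0}]}'
python3 - <<'E'
from h import *
a,d=grab_frame("side");save("side2",a[100:340,200:520])
P,u,v=cloud("side",d);rgb=a[v,u].astype(int)
m=(np.hypot(P[:,0]-.50,P[:,1]-.34)<.14)&(rgb[:,2]>rgb[:,0]+60)&(P[:,2]>.068)
q=(P[m][:,:2]-[.5217,.3632])@np.array([[.666,-.746],[.746,.666]]);A=np.c_[q,P[m][:,2]];print(A.min(0),A.max(0))
print(np.polyfit(A[:,0],A[:,2],1),observe()["wrist_force"])
E
```

```text
clock: 3.9
ee_pos: [0.4816, 0.318, 0.0761]
tcp_rot: [[-0.665, -0.747, -0.0], [-0.747, 0.665, -0.0], [0.001, 0.0, -1.0]]
wrist_force: [-0.6, -0.5, 1.5]
finger_gap: 0.002
finger_force: 0.7
[-0.07938733 -0.07780792  0.06806615] [0.00788174 0.07523039 0.1243388 ]
[0.01502891 0.07723866] [-0.51737172 -1.22427588  1.86795123]
```

```bash
python3 -m inch '{"steps":[{"translation":[0,0,0.5],"delta_rot":[0,0,0],"gripper":0},{"translation":[0,0,1],"delta_rot":[0,0,0],"gripper":0},{"translation":[0,0,1.5],"delta_rot":[0,0,0],"gripper":0},{"translation":[0,0,2],"delta_rot":[0,0,0],"gripper":0},{"translation":[0,0,2.5],"delta_rot":[0,0,0],"gripper":0},{"translation":[0,0,3],"delta_rot":[0,0,0],"gripper":0},{"translation":[0,0,3],"delta_rot":[0,0,0],"gripper":0},{"translation":[0,0,3],"delta_rot":[0,0,0],"gripper":0},{"translation":[0,0,3],"delta_rot":[0,0,0],"gripper":0},{"translation":[0,0,3],"delta_rot":[0,0,0],"gripper":0}]}'
python3 - <<'E'
from h import *
o=observe();print(o["ee_pos"],o["tcp_rot"][:,:2],o["wrist_force"])
E
```

```text
clock: 4.95
ee_pos: [0.4818, 0.3181, 0.0758]
tcp_rot: [[-0.665, -0.747, 0.001], [-0.747, 0.665, 0.001], [-0.001, -0.001, -1.0]]
wrist_force: [-5.3, -2.6, 21.2]
finger_gap: 0.001
finger_force: 10.4
[0.48181218 0.318131   0.07577205] [[-6.64906552e-01 -7.46925273e-01]
 [-7.46925295e-01  6.64907691e-01]
 [-1.37161408e-03 -6.31278208e-04]] [-5.34589182 -2.60295457 21.23253593]
```

```bash
python3 -m inch '{"steps":[{"translation":[0,0,-40],"delta_rot":[0,0,0],"gripper":0},{"translation":[10,0,-80],"delta_rot":[0,0,0.14],"gripper":20},{"translation":[40,-3,-110],"delta_rot":[0,0,0.28],"gripper":60},{"translation":[70,-5,-130],"delta_rot":[0,0,0.42],"gripper":60},{"translation":[100,-8,-130],"delta_rot":[0,0,0.56],"gripper":60},{"translation":[132,-10.5,-130],"delta_rot":[0,0,0.70],"gripper":60},{"translation":[132,-10.5,-130],"delta_rot":[0,0,0.84],"gripper":60},{"translation":[132,-10.5,-130],"delta_rot":[0,0,0.98],"gripper":60},{"translation":[132,-10.5,-130],"delta_rot":[0,0,1.12],"gripper":60},{"translation":[132,-10.5,-130],"delta_rot":[0,0,1.25],"gripper":60}]}'
python3 - <<'E'
from h import *
o=observe();print(o["ee_pos"],o["tcp_rot"])
a,d=grab_frame("wrist");save("w1",a)
P,u,v=cloud("wrist",d)
m=(np.hypot(P[:,0]-.402,P[:,1]-.2125)<.06)&(P[:,2]>.04)&(P[:,2]<.06)
r=cv2.minAreaRect((P[m][:,:2]*1000).astype(np.float32));print(m.sum(),r)
s,d=grab_frame("side");P,u,v=cloud("side",d);rgb=s[v,u].astype(int)
m=(np.hypot(P[:,0]-.49,P[:,1]-.34)<.1)&(rgb[:,2]>rgb[:,0]+60)&(P[:,2]>.07)
A=(P[m][:,:2]-[.5217,.3632])@np.array([[.666,-.746],[.746,.666]]);print(np.polyfit(A[:,0],P[m][:,2],1),P[m][:,2].max())
E
```

```text
clock: 5.95
ee_pos: [0.4022, 0.2126, 0.203]
tcp_rot: [[-0.916, 0.401, 0.001], [0.401, 0.916, 0.001], [-0.001, 0.001, -1.0]]
wrist_force: [-0.0, 0.0, -0.4]
finger_gap: 0.703
finger_force: 0.0
[0.40215    0.21264359 0.20304433] [[-9.16125843e-01  4.00889252e-01  1.11701663e-03]
 [ 4.00890007e-01  9.16126027e-01  5.53120686e-04]
 [-8.01587872e-04  9.54528960e-04 -9.99999223e-01]]
2744 ((399.1156005859375, 211.83377075195312), (38.09720230102539, 54.80907440185547), 65.99120330810547)
[0.01608308 0.07726744] 0.07998605271094843
```

View pics/w1.png

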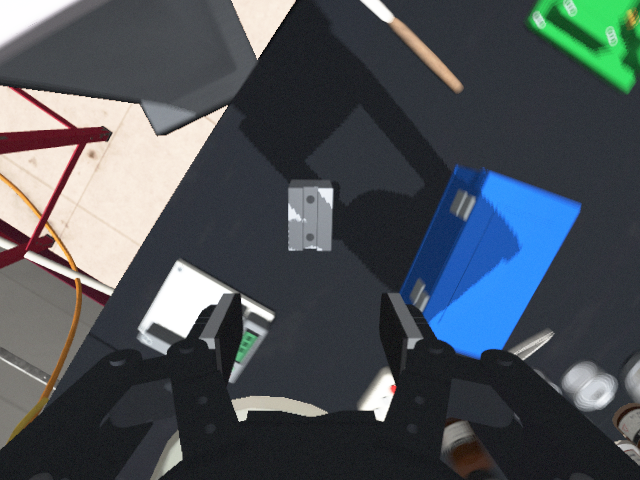

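```bash
python3 -m inch '{"steps":[{"translation":[1,0,40],"delta_rot":[0,0,0],"gripper":60},{"translation":[1,0,80],"delta_rot":[0,0,0],"gripper":60},{"translation":[1,0,120],"delta_rot":[0,0,0],"gripper":60},{"translation":[1,0,145],"delta_rot":[0,0,0],"gripper":60},{"translation":[1,0,165],"delta_rot":[0,0,0],"gripper":60},{"translation":[1,0,178],"delta_rot":[0,0,0],"gripper":60},{"translation":[1,0,178],"delta_rot":[0,0,0],"gripper":60},{"translation":[1,0,178],"delta_rot":[0,0,0],"gripper":45},{"translation":[1,0,178],"delta_rot":[0,0,0],"gripper":30},{"translation":[1,0,178],"delta_rot":[0,0,0],"gripper":20}]}' && python3 -m inch '{"steps":[{"translation":[0,0,0],"delta_rot":[0,0,0],"gripper":20},{"translation":[0,0,0],"delta_rot":[0,0,0],"gripper":10},{"translation":[0,0,0],"delta_rot":[0,0,0],"gripper":10},{"translation":[0,0,0],"delta_rot":[0,0,0],"gripper":10},{"translation":[0,0,0],"delta_rot":[0,0,0],"gripper":10},{"translation":[0,0,-10],"delta_rot":[0,0,0],"gripper":10},{"translation":[0,0,-30],"delta_rot":[0,0,0],"gripper":10},{"translation":[0,0,-60],"delta_rot":[0,0,0],"gripper":10},{"translation":[0,0,-80],"delta_rot":[0,0,0],"gripper":10},{"translation":[0,0,-80],"delta_rot":[0,0,0],"gripper":10}]}'
python3 - <<'E'
from h import *
o=observe();print(o["ee_pos"],o["tcp_rot"],o["finger_gap"]*85.4,o["finger_force"])
a,d=grab_frame("side");save("side3",cv2.resize(a[180:380,180:400],(660,600)))
P,u,v=cloud("side",d)
T=o["tcp_rot"];q=(P-o["ee_pos"])@T
m=(abs(q[:,0])<.034)&(abs(q[:,1])<.024)&(q[:,2]<.05)&(q[:,2]>.001);print(q[m].min(0),q[m].max(0))
w,d=grab_frame("wrist");P,u,v=cloud("wrist",d);q=(P-o["ee_pos"])@T
m=(abs(q[:,0])<.04)&(abs(q[:,1])<.025)&(q[:,2]<.05)&(q[:,2]>-.035);print(q[m].min(0),q[m].max(0))
# fixture refine from wrist
rgb=w[v,u].astype(int)
m=(np.hypot(P[:,0]-.473,P[:,1]-.06)<.11)&(P[:,2]>.006)&(P[:,2]<.018)&(rgb.min(1)>150)
print(m.sum(),cv2.minAreaRect((P[m][:,:2]*1000).astype(np.float32)))
E
```

```text
clock: 7.05
ee_pos: [0.4015, 0.2132, 0.0256]
tcp_rot: [[-0.919, 0.395, 0.002], [0.395, 0.919, 0.001], [-0.001, 0.001, -1.0]]
wrist_force: [-0.0, 1.3, -3.4]
finger_gap: 0.429
finger_force: 60.5
clock: 8.05
ee_pos: [0.4026, 0.2137, 0.1074]
tcp_rot: [[-0.918, 0.396, 0.005], [0.396, 0.918, 0.002], [-0.004, 0.004, -1.0]]
wrist_force: [-0.6, 0.2, -2.9]
finger_gap: 0.434
finger_force: 60.9
[0.40262247 0.21367197 0.10738493] [[-0.91843074  0.39554573  0.00534305]
 [ 0.39556134  0.91843685  0.00223167]
 [-0.00402452  0.00416314 -0.99998324]] 37.047269722890086 60.88776111602783
[-0.02915234 -0.02099695  0.00103365] [0.02702023 0.01589965 0.02555238]
[-0.02600989 -0.02499562 -0.03499903] [0.03137963 0.02498724 0.02892131]
2581 ((467.6329345703125, 58.83570861816406), (112.83731079101562, 96.74728393554688), 32.95818328857422)
```

View pics/side3.png

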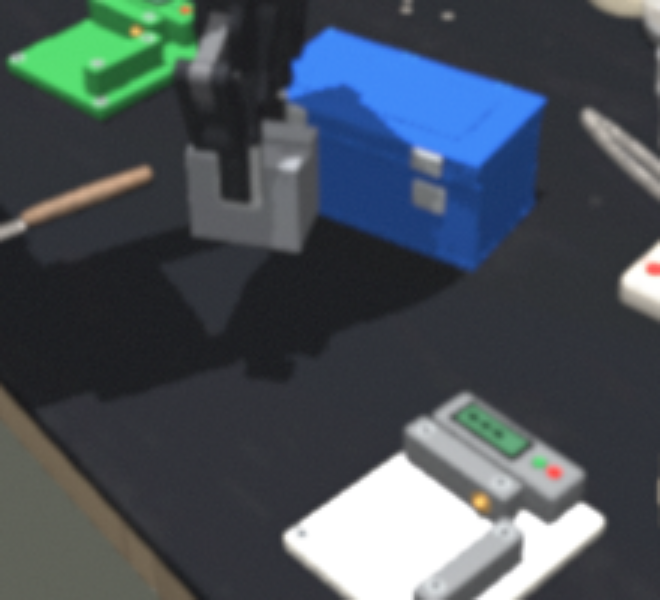

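```bash
python3 -m inch '{"steps":[{"translation":[-14,-18,0],"delta_rot":[0,0,0.08],"gripper":10},{"translation":[-28,-36,0],"delta_rot":[0,0,0.16],"gripper":10},{"translation":[-42,-54,0],"delta_rot":[0,0,0.24],"gripper":10},{"translation":[-56,-72,0],"delta_rot":[0,0,0.32],"gripper":10},{"translation":[-70,-90,0],"delta_rot":[0,0,0.40],"gripper":10},{"translation":[-84,-108,0],"delta_rot":[0,0,0.48],"gripper":10},{"translation":[-92,-118,0],"delta_rot":[0,0,0.54],"gripper":10},{"translation":[-96.5,-124.5,0],"delta_rot":[0,0,0.562],"gripper":10},{"translation":[-96.5,-124.5,0],"delta_rot":[0,0,0.562],"gripper":10},{"translation":[-96.5,-124.5,0],"delta_rot":[0,0,0.562],"gripper":10}]}'
python3 - <<'E'
from h import *
o=observe();T=o["tcp_rot"];p=o["ee_pos"];print(p,np.degrees(np.arctan2(T[1,1],T[0,1])),o["finger_gap"]*85.4)
F=np.array([[.824,-.566],[.566,.824]])
for cam in("side","top"):
    a,d=grab_frame(cam)
    P,u,v=cloud(cam,d);q=(P-p)@T
    m=(abs(q[:,0])<.04)&(abs(q[:,1])<.025)&(q[:,2]<.05)&(q[:,2]>.001);print(cam,"block in tool",q[m].min(0),q[m].max(0))
    f=(P[:,:2]-[.5005,.0465])@F; z=P[:,2]
    g=(z>.031)&(z<.037)
    s=g&(f[:,0]<-.004)&(f[:,0]>-.07)&(f[:,1]<.02)&(f[:,1]>-.03)
    k=g&(f[:,1]>.004)&(f[:,1]<.07)&(f[:,0]>-.02)&(f[:,0]<.05)
    for n,mm,ax in(("side fence top",s,1),("far fence top",k,0)):
        if mm.sum()>20: print(n,mm.sum(),np.percentile(f[mm],[1,5,95,99],axis=0).round(4).tolist())
    rgb=a[v,u]
    w=(np.hypot(f[:,0]+.015,f[:,1]-.026)<.09)&(z>.006)&(z<.018)&(rgb.min(1)>150)
    print("plate",np.percentile(f[w],[.5,99.5],axis=0).round(4).tolist(),cv2.minAreaRect((P[w][:,:2]*1000).astype(np.float32)))
save("side4",cv2.resize(grab_frame("side")[0][260:420,240:420],(675,600)))
E
```

```text
clock: 9.15
ee_pos: [0.4395, 0.0606, 0.1041]
tcp_rot: [[-0.567, 0.824, -0.002], [0.824, 0.567, 0.0], [0.001, -0.001, -1.0]]
wrist_force: [-0.4, 0.5, -2.1]
finger_gap: 0.433
finger_force: 61.0
[0.4394556  0.06064456 0.10411724] 34.521902548464006 36.99528104311466
side block in tool [-0.02950831 -0.01945574  0.00100272] [0.02697392 0.02009124 0.02499526]
side fence top 423 [[-0.0659, -0.0139], [-0.0646, -0.0135], [-0.01, -0.0009], [-0.0067, -0.0003]]
far fence top 747 [[0.0, 0.0049], [0.0009, 0.007], [0.0385, 0.0572], [0.0406, 0.065]]
plate [[-0.0725, -0.0218], [0.0386, 0.0743]] ((471.6431579589844, 59.59318542480469), (113.52032470703125, 98.40267944335938), 34.967716217041016)
top block in tool [ 0.02510951 -0.01810489  0.00103709] [0.02823009 0.02007236 0.02585873]
far fence top 296 [[0.0009, 0.0062], [0.0035, 0.0115], [0.0406, 0.0676], [0.0416, 0.0693]]
plate [[-0.0712, -0.0206], [0.0414, 0.0751]] ((473.29217529296875, 60.25499725341797), (114.09320068359375, 96.81427001953125), 34.22863006591797)
```

View pics/side4.png

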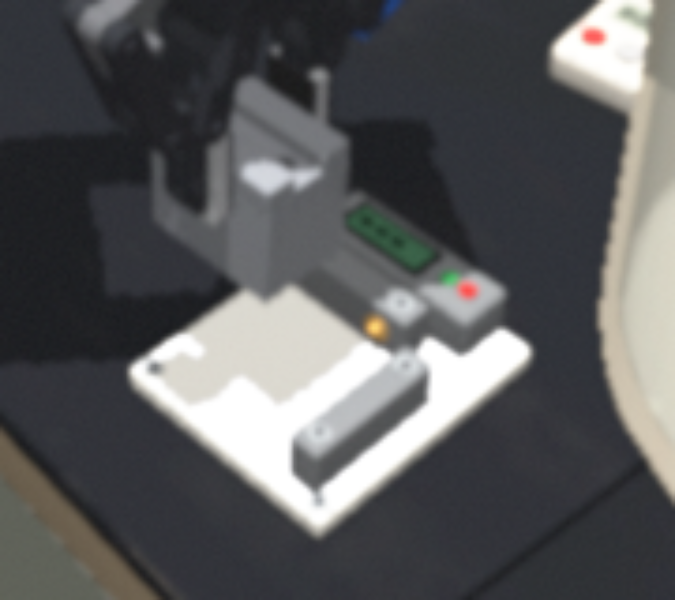

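```bash
python3 -m inch '{"steps":[{"translation":[0,0,20],"delta_rot":[0,0,0],"gripper":10},{"translation":[0,0,38],"delta_rot":[0,0,0],"gripper":10},{"translation":[0,0,50],"delta_rot":[0,0,0],"gripper":10},{"translation":[0,0,58],"delta_rot":[0,0,0],"gripper":10},{"translation":[0,0,62],"delta_rot":[0,0,0],"gripper":10},{"translation":[0,0,64],"delta_rot":[0,0,0],"gripper":10},{"translation":[0,0,65],"delta_rot":[0,0,0],"gripper":10},{"translation":[0,0,66],"delta_rot":[0,0,0],"gripper":10},{"translation":[0,0,66],"delta_rot":[0,0,0],"gripper":10},{"translation":[0,0,66],"delta_rot":[0,0,0],"gripper":10}]}'
python3 -c "
from h import *
o=observe();print(o['ee_pos'],o['wrist_force'],o['tcp_rot'])"
```

```text
clock: 10.3
ee_pos: [0.4405, 0.0604, 0.0391]
tcp_rot: [[-0.566, 0.824, 0.001], [0.824, 0.566, 0.0], [-0.0, 0.001, -1.0]]
wrist_force: [0.1, 0.1, -3.3]
finger_gap: 0.431
finger_force: 61.0
[0.44045209 0.06035803 0.03907723] [ 0.12519837  0.05022586 -3.25373748] [[-5.66253290e-01  8.24231058e-01  6.12090769e-04]
 [ 8.24231212e-01  5.66253396e-01  1.25635198e-07]
 [-3.46494925e-04  5.04575458e-04 -9.99999813e-01]]
```

```bash
python3 -m inch '{"steps":[{"translation":[0,3,1],"delta_rot":[0,0,0],"gripper":10},{"translation":[-2,7,1.5],"delta_rot":[0,0,0],"gripper":10},{"translation":[-4,11,1.5],"delta_rot":[0,0,0],"gripper":10},{"translation":[-6,14,1.5],"delta_rot":[0,0,0],"gripper":10},{"translation":[-8,17,1.5],"delta_rot":[0,0,0],"gripper":10},{"translation":[-10,18,1.5],"delta_rot":[0,0,0],"gripper":10},{"translation":[-11,19,1.5],"delta_rot":[0,0,0],"gripper":10},{"translation":[-12,20,1.5],"delta_rot":[0,0,0],"gripper":10},{"translation":[-13,20,1.5],"delta_rot":[0,0,0],"gripper":10},{"translation":[-13,20,1.5],"delta_rot":[0,0,0],"gripper":10}]}'
python3 -c "
from h import *
o=observe();T=o['tcp_rot'];F=np.array([[.824,-.566],[.566,.824]]);print((o['ee_pos'][:2]-[.5005,.0465])@F,o['ee_pos'],'F tool',T.T@o['wrist_force'],'M tool',T.T@o['torque'])"
```

```text
clock: 11.3
ee_pos: [0.4639, 0.061, 0.0376]
tcp_rot: [[-0.566, 0.824, -0.0], [0.824, 0.566, 0.0], [0.0, -0.0, -1.0]]
wrist_force: [-2.3, 1.8, 6.0]
finger_gap: 0.432
finger_force: 62.0
[-0.02195979  0.03267702] [0.46388549 0.06100631 0.03759338] F tool [ 2.8235413  -0.85942323 -5.97556399] M tool [0.31488342 0.29313276 0.01169468]
```

```bash
python3 -m inch '{"steps":[{"translation":[-0.5,0.5,-0.5],"delta_rot":[0,0,0],"gripper":10},{"translation":[-1,1,-0.5],"delta_rot":[0,0,0],"gripper":10},{"translation":[-1.5,1.5,-0.5],"delta_rot":[0,0,0],"gripper":10},{"translation":[-2,2,-0.5],"delta_rot":[0,0,0],"gripper":10},{"translation":[-2.5,2.5,-0.5],"delta_rot":[0,0,0],"gripper":10},{"translation":[-3,3,-0.5],"delta_rot":[0,0,0],"gripper":10},{"translation":[-3.5,3.5,-0.5],"delta_rot":[0,0,0],"gripper":10},{"translation":[-4,3.5,-0.5],"delta_rot":[0,0,0],"gripper":10},{"translation":[-4,3.5,-0.5],"delta_rot":[0,0,0],"gripper":10},{"translation":[-4,3.5,-0.5],"delta_rot":[0,0,0],"gripper":10}]}'
python3 -c "
from h import *
o=observe();T=o['tcp_rot'];F=np.array([[.824,-.566],[.566,.824]]);print((o['ee_pos'][:2]-[.5005,.0465])@F,o['ee_pos'],'F tool',T.T@o['wrist_force'],'M tool',T.T@o['torque'])"
```

```text
clock: 12.3
ee_pos: [0.4675, 0.0598, 0.0376]
tcp_rot: [[-0.566, 0.824, -0.003], [0.824, 0.566, 0.0], [0.002, -0.003, -1.0]]
wrist_force: [-7.1, 0.9, 6.2]
finger_gap: 0.433
finger_force: 62.1
[-0.0196794   0.02961137] [0.4675021  0.05977009 0.03762737] F tool [ 4.74233502 -5.34048078 -6.21201895] M tool [ 0.85342175  0.73530697 -0.01160767]
```

```bash
python3 -m inch '{"steps":[{"translation":[-0.3,0.3,-0.5],"delta_rot":[0,0,0],"gripper":10},{"translation":[-0.6,0.6,-0.5],"delta_rot":[0,0,0],"gripper":10},{"translation":[-0.9,0.9,-0.5],"delta_rot":[0,0,0],"gripper":10},{"translation":[-1.2,1.2,-0.5],"delta_rot":[0,0,0],"gripper":10},{"translation":[-1.5,1.5,-0.5],"delta_rot":[0,0,0],"gripper":10},{"translation":[-1.5,1.5,-0.5],"delta_rot":[0,0,0],"gripper":10},{"translation":[-1.5,1.5,-0.5],"delta_rot":[0,0,0],"gripper":10},{"translation":[-1.5,1.5,-0.5],"delta_rot":[0,0,0],"gripper":10},{"translation":[-1.5,1.5,-0.5],"delta_rot":[0,0,0],"gripper":10},{"translation":[-1.5,1.5,-0.5],"delta_rot":[0,0,0],"gripper":10}]}'
python3 - <<'E'
from h import *
o=observe();T=o['tcp_rot'];F=np.array([[.824,-.566],[.566,.824]]);print((o['ee_pos'][:2]-[.5005,.0465])@F,o['ee_pos'],'F tool',T.T@o['wrist_force'],'M tool',T.T@o['torque'])
save("side5",cv2.resize(grab_frame("side")[0][260:420,240:420],(675,600)))
E
```

```text
clock: 13.3
ee_pos: [0.4678, 0.0593, 0.0377]
tcp_rot: [[-0.566, 0.824, -0.006], [0.824, 0.566, -0.0], [0.004, -0.005, -1.0]]
wrist_force: [-8.3, 1.1, 5.7]
finger_gap: 0.431
finger_force: 62.1
[-0.01964556  0.02907558] [0.46783346 0.05934747 0.03771043] F tool [ 5.60315251 -6.20683444 -5.63382965] M tool [ 1.09063905  0.91343148 -0.04362057]
```

View pics/side5.png

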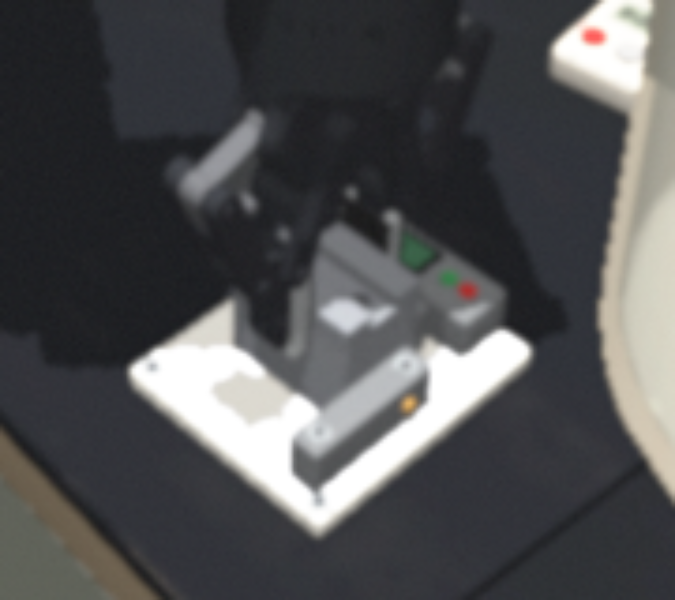

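```bash
python3 -m inch '{"steps":[{"translation":[-1,1,-0.5],"delta_rot":[0,0,0],"gripper":10},{"translation":[-2,2,-0.5],"delta_rot":[0,0,0],"gripper":10},{"translation":[-3,3,-0.5],"delta_rot":[0,0,0],"gripper":10},{"translation":[-4,4,-0.5],"delta_rot":[0,0,0],"gripper":10},{"translation":[-4,4,-0.5],"delta_rot":[0,0,0],"gripper":10},{"translation":[-4,4,-0.5],"delta_rot":[0,0,0],"gripper":10},{"translation":[-4,4,-0.5],"delta_rot":[0,0,0],"gripper":10},{"translation":[-4,4,-0.5],"delta_rot":[0,0,0],"gripper":10},{"translation":[-4,4,-0.5],"delta_rot":[0,0,0],"gripper":10},{"translation":[-4,4,-0.5],"delta_rot":[0,0,0],"gripper":10}]}'
python3 - <<'E'
from h import *
o=observe();T=o['tcp_rot'];F=np.array([[.824,-.566],[.566,.824]]);print((o['ee_pos'][:2]-[.5005,.0465])@F,o['ee_pos'],'F tool',T.T@o['wrist_force'],'M tool',T.T@o['torque'],np.degrees(np.arctan2(T[1,1],T[0,1])))
a,d=grab_frame("side");P,u,v=cloud("side",d)
q=(P-o["ee_pos"])@T;m=(abs(q[:,0])<.04)&(abs(q[:,1])<.03)&(q[:,2]<.022)&(q[:,2]>.003);f=(P[:,:2]-[.5005,.0465])@F
print(q[m].min(0),q[m].max(0))
t,d=grab_frame("top");save("top5",cv2.resize(t[200:320,360:500],(700,600)))
save("side6",cv2.resize(a[300:400,280:420],(770,550)))
E
```

```text
clock: 14.35
ee_pos: [0.4682, 0.059, 0.0378]
tcp_rot: [[-0.566, 0.824, -0.015], [0.824, 0.566, 0.001], [0.01, -0.012, -1.0]]
wrist_force: [-16.9, 4.3, 12.9]
finger_gap: 0.431
finger_force: 62.8
[-0.01957726  0.02860864] [0.46815424 0.05900114 0.03784552] F tool [ 13.23907089 -11.62519302 -12.58624169] M tool [ 1.7162147   1.9616439  -0.09328823] 34.48543326527504
[-0.03993448 -0.02978865  0.00301395] [0.02796302 0.0298136  0.02190904]
```

View pics/top5.png

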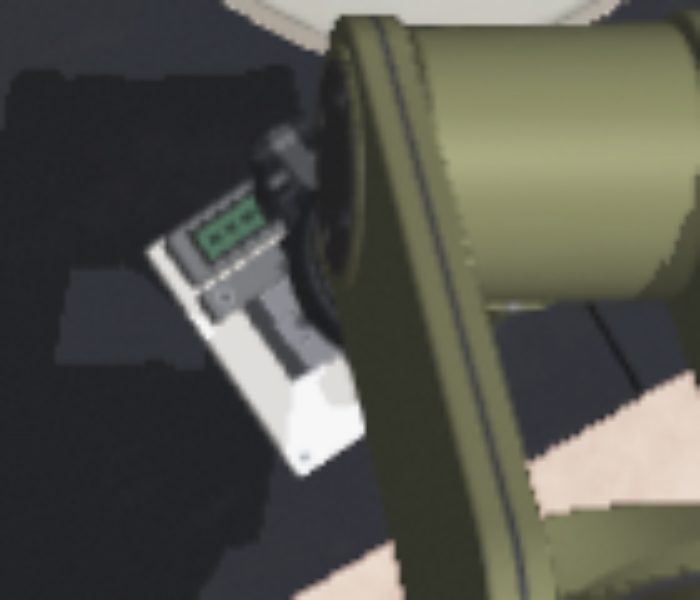

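View pics/side6.png

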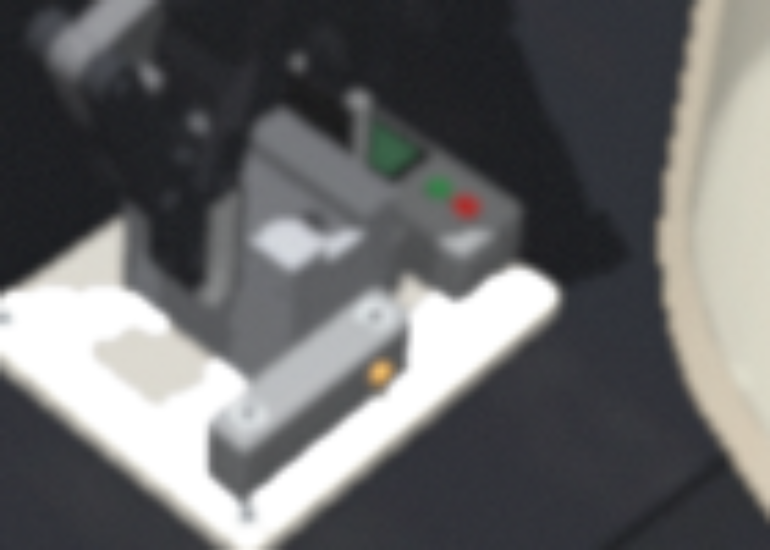

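```bash
python3 -m inch '{"steps":[{"translation":[0,0,0],"delta_rot":[0,0,0],"gripper":10},{"translation":[0,0,0],"delta_rot":[0,0,0],"gripper":10},{"translation":[0,0,0],"delta_rot":[0,0,0],"gripper":10},{"translation":[0,0,0],"delta_rot":[0,0,0],"gripper":10},{"translation":[0,0,0],"delta_rot":[0,0,0],"gripper":10},{"translation":[0,0,0],"delta_rot":[0,0,0],"gripper":10},{"translation":[0,0,0],"delta_rot":[0,0,0],"gripper":10},{"translation":[0,0,0],"delta_rot":[0,0,0],"gripper":10},{"translation":[0,0,0],"delta_rot":[0,0,0],"gripper":10},{"translation":[0,0,0],"delta_rot":[0,0,0],"gripper":10}]}'
python3 - <<'E'
from h import *
o=observe();T=o['tcp_rot'];print('F tool',T.T@o['wrist_force'],abs(o['qd']).max())
a,d=grab_frame("side");P,u,v=cloud("side",d)
F=np.array([[.824,-.566],[.566,.824]]);f=np.c_[(P[:,:2]-[.5005,.0465])@F,P[:,2]]
# visible block faces: +-: top edge plane and -y... fit the -x and side faces
m=(f[:,0]>-.036)&(f[:,0]<-.004)&(abs(f[:,1])<.006)&(f[:,2]>.038)&(f[:,2]<.054)
print("face y",m.sum(),np.polyfit(f[m,2],f[m,1],1) if m.sum()>20 else 0, np.median(f[m],0))
m=(f[:,0]>-.036)&(f[:,0]<-.003)&(f[:,1]>0)&(f[:,1]<.012)&(f[:,2]>.057)&(f[:,2]<.067)
print("top",m.sum(),np.median(f[m],0))
A=np.c_[f[m][:,:2],np.ones(m.sum())];print(np.linalg.lstsq(A,f[m,2],rcond=None)[0])
E
```

```text
clock: 15.45
ee_pos: [0.4681, 0.059, 0.0378]
tcp_rot: [[-0.566, 0.824, -0.015], [0.824, 0.566, 0.001], [0.01, -0.012, -1.0]]
wrist_force: [-16.8, 4.4, 11.9]
finger_gap: 0.435
finger_force: 62.8
F tool [ 13.27044282 -11.47587003 -11.60914525] 0.0017813962722722104
face y 132 [0.00432463 0.00026281] [-0.02081077  0.00047172  0.0457324 ]
top 169 [-0.01786586  0.00570079  0.06231532]
[-0.0387153   0.15237638  0.05981191]
```

```bash
python3 -c "
from plant import finish_job
print(finish_job())"
```

```text
the job is handed in; nothing more can be done
None
```

The job is handed in: the lid is shut, and the gripper is holding the block upright in the corner with about 11–13 N toward each fence. I saw the side pin pushed in, but the far pin was hidden from view, so I inferred it from the forces and the block's position; `finish_job()` gave no verdict.

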